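# Check the roller track with the fingertips

### The job

Check that the rollers of the small roller track turn: with closed fingertips, stroke lightly along the tops of the rollers from the end with the upright stop plate to the open end, so that every one of the seven rollers visibly turns in that direction, and never rub them backward. Stay light: the sprung roller bed may give under the fingers but must not be pressed down to its stop. Do not grasp, lift or shift the track, leave the things beside it alone, and finish clear with the bed sprung back up.

Things in the scene. Friction and masses are not known exactly. Their poses are not given: they have to be found in the camera images.
- track: loose roller track, 226 long x 82 wide x 90 mm high, 1.5 kg: grey base on rubber feet, sprung aluminium bed with 7 grey rollers. Any yaw. Origin on the table under roller 4 (the middle one); own +x along the track from the end with the upright stop plate to the open end, y along the axles, z up. Stop plate 78 wide, top 90 mm above the table, inner face at x = -115 mm; base walls 35 mm high
- first_top (a point): top of roller 1, nearest the stop plate, at mid-length: track x = -75, y = 0, 63 mm above the table when unpressed (sinks with the bed). Rollers 1 to 7 follow every 25 mm along x; each is 22 mm across, 50 mm long (y -25 to 25). Bed side rails at y = +-28.5 mm (4 thick) end 7 mm below the roller tops
- last_top (a point): top of roller 7, nearest the open end, at mid-length: track x = 75, y = 0, 63 mm above the table when unpressed (sinks with the bed)
- bed (a joint): how far the whole sprung roller bed is pressed straight down, m: 0 = up (rests there by its spring), 0.014 = hard down on its stop. About 2 to 3 N start it moving, then 0.35 N per mm (about 7 to 8 N at the stop)
- roller_1 (a joint): turn of roller 1 (counted from the stop plate), rad, 0 at the start; grows when its top moves toward the open end (about 0.09 rad per mm of finger travel on it). Turns freely with slight drag, without limit
- roller_2 (a joint): turn of roller 2 (counted from the stop plate), rad, 0 at the start; grows when its top moves toward the open end (about 0.09 rad per mm of finger travel on it). Turns freely with slight drag, without limit
- roller_3 (a joint): turn of roller 3 (counted from the stop plate), rad, 0 at the start; grows when its top moves toward the open end (about 0.09 rad per mm of finger travel on it). Turns freely with slight drag, without limit
- roller_4 (a joint): turn of roller 4 (counted from the stop plate), rad, 0 at the start; grows when its top moves toward the open end (about 0.09 rad per mm of finger travel on it). Turns freely with slight drag, without limit
- roller_5 (a joint): turn of roller 5 (counted from the stop plate), rad, 0 at the start; grows when its top moves toward the open end (about 0.09 rad per mm of finger travel on it). Turns freely with slight drag, without limit
- roller_6 (a joint): turn of roller 6 (counted from the stop plate), rad, 0 at the start; grows when its top moves toward the open end (about 0.09 rad per mm of finger travel on it). Turns freely with slight drag, without limit
- roller_7 (a joint): turn of roller 7 (counted from the stop plate), rad, 0 at the start; grows when its top moves toward the open end (about 0.09 rad per mm of finger travel on it). Turns freely with slight drag, without limit
- carton: lying folding box, one part white and one part black, 117x34x34 mm, stands near the side of the track, not to be disturbed. Origin at the middle of its underside, long axis x
- roll: white roll of labels lying flat, 68 mm across, 26 high, stands near the side of the track, not to be disturbed. Origin at the middle of its underside
- bottle_a: small brown lacquer bottle with black cap, 27 across, 74 mm high, upright, stands near the side of the track, not to be disturbed. Origin at the middle of its underside
- bottle_b: small black lacquer bottle with black cap, 27 across, 74 mm high, upright, stands near the side of the track, not to be disturbed. Origin at the middle of its underside

How it is judged:
By the outcome, as a careful person would: the job done as asked, in the order asked, and still so for the second after the job is handed in, with the robot touching nothing.
It also fails if it takes over 32 s, if anything falls off the work surface, if the arm or the gripper's body presses on something with over 40 N, if the wrist force passes 120 N, or if a joint passes its speed limit or range.

### The arm

A 6-joint arm with a two-finger parallel gripper is mounted at the origin on a cart in front of the work surface, level with it; the furniture and walls round the work are solid. World frame = base frame: x ahead of the robot, y to its left, z up, the work surface at z = 0. Lengths are in m, angles in rad, forces in N, time in s.
With the tool pointing down it reaches from about 0.35 to 0.975 m from the base axis. Payload 4.9 kg.
Tool frame: the origin (TCP) lies at the very end of the fingers, on their centre line; the grasp point (between the pads) lies 19 mm behind it (ctrl.grip_point_offset is the distance from the TCP to the grasp point, in m); z points along the fingers, y is the line along which they close (so a half turn about z gives the same grasp; the last joint's range is limited). The gripper opens to 85 mm and grips with 20 to 120 N. Pads are 22 mm wide; open, the fingers measure 114 mm over their backs; the gripper's body (76 mm by 85 mm) begins 54 mm behind the grasp point. The pads swing forward as they close: fully open they stand 13 mm farther back than shut.
Start: joints at [-1.402, 0.053, 1.613, -0, 1.476, -0.119], TCP at [0.177, -0.599, 0.231] pointing down, gripper open.
Joint ranges: [-3.01, 3.01], [-1.01, 2.22], [0.06, 2.58], [-1.02, 4.17], [0.09, 2.62], [-3.14, 3.14]. Speed limits (rad/s): [2.57, 2.57, 3.14, 3.14, 3.14, 3.14].

### API

Orientations are given as a rotation vector (axis times angle).
In Python, from station import ctrl gives the robot as it stands.
- The arm moves only by the tool send_rows, never from a script. Its argument "rows" is a list of rows, each a list of 3 entries, a list of its own where there are three numbers: the finger opening in cm, from 0 to 8.54, then the shift along the tool's x, y, z in cm, then the turn about the tool's z in degrees. A call has 1 to 10 rows; each row shifts and turns the commanded pose from where the row before left it, along the tool's axes as they then stand; what a row does not reach is not made up. A row lasts 1/8 s, in which the tool goes at most 62.5 mm and 10.7 degrees, less where a joint would pass 70% of its speed; a pose out of reach is approached as far as the arm can. A call with a gripper value outside its range is refused whole. The fingers move at their own pace and stop on an object; "newtons" is the grip in N (left out, the last holds). Time passes only in rows, so rows that do not move let the fingers close. It gives the time, the measured TCP pose, the force, the opening and the grip force at its end, in the units of the state.
- ctrl.get_obs(): the state, without advancing time (a new reading comes with each control period).
- ctrl.get_image(name): name is "side" or "top"; returns a dict with "frame" (480x640x3 uint8, red, green, blue), "range_z" (480x640 float32, m along the optical axis (not along the pixel's ray), 0 where there is no reading), "fx", "fy", "cx", "cy" (pixels), "cam_to_world" (4x4, takes a point from camera to world coordinates). Camera axes: x right, y down, z forward; pixel columns grow to the right and rows downward; lengths in m; the calibration is good to about 2 mm. A picture is of the moment at which its call begins.
- ctrl.finish_job(): hands the job in; it is judged then, once.
The state is a dict: "t": time; "q": joint angles; "dq": joint speeds; "effort": joint torques, N m; "tool_pos": TCP position; "tool_rot": TCP orientation; "contact_force": force on the tool from outside, world axes, zero at the start; "wrist_torque": the same for the moment, N m; "opening": finger opening in m; "grip_force": force on a finger pad.
Only numpy, scipy, OpenCV 4.12 (cv2) and the standard library are available. Lean on these libraries where they do the work, as an engineer would, in place of code of your own. Each camera call takes 0.05 s, during which the arm holds its last target. There are 200 camera calls.

## Working session

There is one attempt and no reset: what is moved stays moved. The work goes in short steps, Python scripts to look and compute and a tool call to move; the robot and the scene stay as the last step left them, time stands still between calls to the robot, and variables do not carry over. Pictures are saved under pics/ and viewed, at most 10 in all, crops included, and the job is handed in when it is done.

Besides the shell and the picture viewer there is one more tool, called after "Request:" as name(argument=value, ...) on one line, values as JSON. send_rows: Moves the arm, as the interface text tells. Its arguments: {"type":"object","properties":{"rows":{"type":"array","items":{"type":"array"}},"newtons":{"type":"number"}},"required":["rows"]}

```bash
mkdir -p pics; python3 - <<'E'
from station import ctrl
import cv2,numpy as np
o=ctrl.get_obs();print({k:np.round(v,3) for k,v in o.items()}, ctrl.grip_point_offset)
for n in("side","top"):
    d=ctrl.get_image(n);cv2.imwrite(f"pics/{n}0.png",d["frame"][:,:,::-1]);np.savez(f"{n}0.npz",**d)
    print(n,d["fx"],d["cx"],d["cy"],np.round(d["cam_to_world"],3).tolist())
E
```

```text
{'t': np.float64(0.0), 'q': array([-1.402,  0.053,  1.614, -0.   ,  1.476, -0.119]), 'dq': array([ 0.001,  0.   ,  0.001,  0.001, -0.001,  0.   ]), 'effort': array([-1.0000e-03, -3.9369e+01, -3.7018e+01, -0.0000e+00,  7.0000e-03,
        0.0000e+00]), 'tool_pos': array([ 0.177, -0.599,  0.23 ]), 'tool_rot': array([-3.107, -0.45 ,  0.   ]), 'contact_force': array([ 0.453, -0.694,  0.399]), 'wrist_torque': array([ 0.005, -0.005,  0.021]), 'grip_force': np.float64(0.0), 'opening': np.float64(0.086)} 0.0187
side 518.5593842985312 316.43628957916167 238.38453939543075 [[0.925, -0.207, 0.32, 0.27], [-0.381, -0.538, 0.752, -0.639], [0.017, -0.817, -0.577, 0.598], [0.0, 0.0, 0.0, 1.0]]
top 578.4557770770131 318.27383348230444 238.68466642660977 [[0.016, -0.989, 0.144, 0.424], [-1.0, -0.016, 0.006, 0.036], [-0.004, -0.144, -0.989, 0.897], [0.0, 0.0, 0.0, 1.0]]
```

View pics/side0.png

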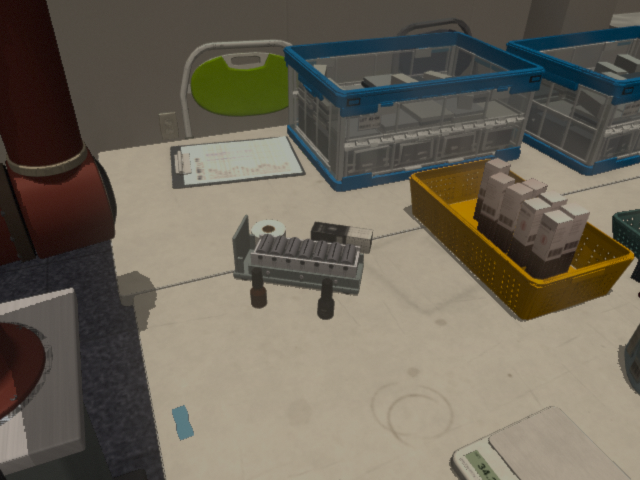

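View pics/top0.png

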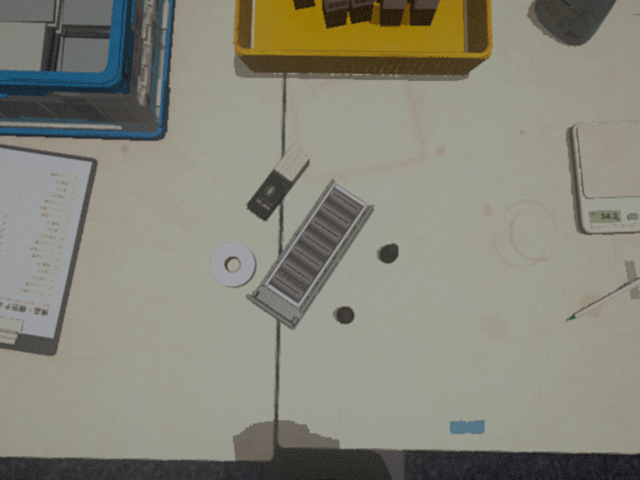

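The top view shows the track running from the stop plate at about (272,310) to the open end at (353,192). The roll is at (233,264) and the carton at (279,183), both on its left. The bottles are at (389,253) and (345,315) on its right. The side view agrees, with the stop plate at (241,245). Next I'll measure with depth and rays.

```bash
cat >h.py <<'E'
import numpy as np,cv2
def cloud(d):
    v,u=np.mgrid[0:480,0:640];z=d["range_z"]
    P=np.stack([(u-d["cx"])/d["fx"]*z,(v-d["cy"])/d["fy"]*z,z,np.ones_like(z)],-1)
    W=(P@d["cam_to_world"].T)[...,:3];W[z==0]=np.nan;return W
E
python3 - <<'E'
from h import *
for n,(a,b,c,e) in (("top",(240,385,170,335)),("side",(225,370,210,295))):
    d=np.load(n+"0.npz");W=cloud(d);S=W[c:e,a:b]
    P=S.reshape(-1,3);P=P[np.isfinite(P[:,2])]
    print(n,np.histogram(P[:,2],np.arange(-.01,.1,.01)))
    for lo,hi in((.048,.07),(.075,.1),(.02,.1)):
        m=((W[...,2]>lo)&(W[...,2]<hi));M=np.zeros_like(m);M[c:e,a:b]=m[c:e,a:b]
        k,l,s,_=cv2.connectedComponentsWithStats(M.astype(np.uint8))
        for i in range(1,k):
            if s[i,4]<30: continue
            Q=W[l==i];r=cv2.minAreaRect((Q[:,:2]*1000).astype(np.float32))
            print(lo,s[i].tolist(),np.round(Q.mean(0),4),"rect",np.round(r[0],1),np.round(r[1],1),round(r[2],1),"zmax95",np.percentile(Q[:,2],[5,50,95]).round(4))
d=np.load("top0.npz")
im=cv2.resize(d["frame"][165:340,235:415,::-1],None,fx=3.4,fy=3.4,interpolation=cv2.INTER_CUBIC);cv2.imwrite("pics/crop.png",cv2.convertScaleAbs(im,alpha=1.5))
E
```

```text
top (array([7744, 6001, 1884,  698, 2201,  415, 2351, 2051,  114,  168]), array([-0.01,  0.  ,  0.01,  0.02,  0.03,  0.04,  0.05,  0.06,  0.07,
        0.08,  0.09]))
0.048 [264, 182, 104, 126, 4415] [0.5381 0.044  0.059 ] rect [539.4  43.3] [ 64.3 185.1] 57.1 zmax95 [0.0526 0.0596 0.0638]
0.075 [246, 294, 48, 33, 251] [0.4406 0.1069 0.0888] rect [440.6 107.1] [77.4  6. ] 57.1 zmax95 [0.0862 0.0892 0.0914]
0.02 [246, 170, 56, 49, 1269] [0.6224 0.1131 0.0335] rect [629.3 110.9] [35.3 94.6] 54.8 zmax95 [0.0269 0.034  0.0366]
0.02 [260, 179, 114, 134, 5651] [0.5381 0.0434 0.0541] rect [541.4  42.1] [ 80.2 195.8] 57.0 zmax95 [0.0334 0.0579 0.0636]
0.02 [240, 243, 15, 42, 477] [0.5109 0.1499 0.0257] rect [511.5 148.2] [62.4 21.9] 1.5 zmax95 [0.0232 0.0256 0.0283]
0.02 [381, 246, 4, 15, 46] [ 0.53   -0.0568  0.0299] rect [530.4 -56.5] [20.2  5.1] 3.0 zmax95 [0.0219 0.0304 0.0351]
0.02 [246, 289, 53, 38, 370] [0.4423 0.1061 0.0748] rect [444.7 104.4] [77.5 15.9] 57.1 zmax95 [0.0325 0.0881 0.091 ]
0.02 [337, 306, 18, 18, 261] [ 0.4366 -0.0005  0.0501] rect [437.1  -1.5] [25.1 25.4] 1.0 zmax9
[... 219 characters left out ...]
71] [0.4391 0.1002 0.059 ] rect [441.2 105.9] [77.9  6.1] 56.3 zmax95 [0.0487 0.059  0.0688]
0.048 [251, 234, 110, 37, 2323] [0.5378 0.036  0.058 ] rect [539.6  42.6] [ 66.2 186. ] 56.8 zmax95 [0.0502 0.0587 0.0634]
0.048 [252, 272, 11, 14, 115] [ 0.4357 -0.0065  0.0588] rect [436.3  -6. ] [ 9.5 17.3] 82.6 zmax95 [0.049  0.0586 0.0689]
0.048 [321, 282, 12, 13, 110] [ 0.53   -0.0719  0.0603] rect [531.4 -70.3] [11.3 17.6] 72.7 zmax95 [0.0506 0.06   0.0695]
0.075 [232, 215, 17, 30, 189] [0.4398 0.1026 0.0852] rect [440.9 105.8] [80.3  6.5] 57.1 zmax95 [0.0763 0.087  0.0905]
0.02 [232, 215, 138, 80, 6725] [0.5328 0.0515 0.0456] rect [536.9  58.3] [233.3 232.7] 57.1 zmax95 [0.0238 0.0449 0.0706]
```

View pics/crop.png

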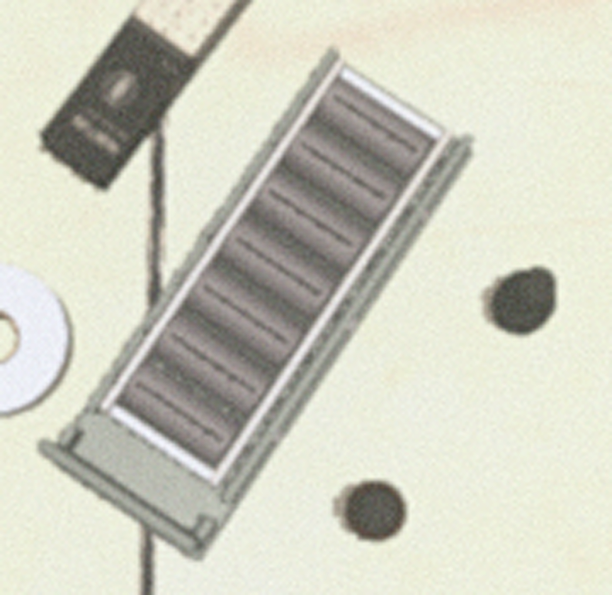

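Both views agree. Roller 4 is at about (0.540, 0.0427) with yaw −32.9°, and the roller tops are at about 63 mm. First I turn the tool by +49.5°, so that tool x runs along the track, and close the fingers. Then I go above the start.

Request:
send_rows(rows=[[0,[0,0,0],9.9],[0,[0,0,0],9.9],[0,[0,0,0],9.9],[0,[0,0,0],9.9],[0,[0,0,0],9.9]], newtons=20)

```text
t: 0.72
tool_pos: [0.1774, -0.5989, 0.2305]
tool_rot: [-3.008, 0.901, 0.001]
contact_force: [0.2, 0.4, 0.3]
opening: 0.0002
grip_force: 0.0
```

Request:
send_rows(rows=[[0,[-0.8,-4.6,0],0],[0,[-0.8,-4.6,0],0],[0,[-0.8,-4.6,0],0],[0,[-0.8,-4.6,0],0],[0,[-0.8,-4.6,0],0],[0,[-0.8,-4.6,0],0],[0,[-0.8,-4.6,0],0],[0,[-0.8,-4.6,0],0]])

```text
t: 1.72
tool_pos: [0.3244, -0.2542, 0.2308]
tool_rot: [-3.012, 0.893, 0.0]
contact_force: [0.0, -0.3, -0.2]
opening: 0.0004
grip_force: 0.0
```

Request:
send_rows(rows=[[0,[-0.8,-4.6,0],0],[0,[-0.8,-4.6,0],0],[0,[-0.8,-4.6,0],0],[0,[-0.8,-4.6,0],0],[0,[-0.8,-4.6,0],0],[0,[-0.8,-4.6,0],0],[0,[-0.8,-4.6,0],0],[0,[-0.8,-4.6,0],0],[0,[0,0,0],0]])

```text
t: 2.85
tool_pos: [0.4711, 0.0899, 0.2306]
tool_rot: [3.014, -0.886, -0.002]
contact_force: [-0.2, -0.1, -0.7]
opening: -0.0001
grip_force: 0.0
```

```bash
cat >st.py <<'E'
from station import ctrl
import numpy as np
from scipy.spatial.transform import Rotation as R
o=ctrl.get_obs();p=np.array(o["tool_pos"]);M=R.from_rotvec(o["tool_rot"]).as_matrix()
a=np.radians(-32.9);U=np.array([[np.cos(a),np.sin(a)],[-np.sin(a),np.cos(a)]])
print("t",o["t"],"p",p.round(4),"track xy mm",(U@(p[:2]-[.540,.0427])*1000).round(1),"yaw",np.degrees(np.arctan2(M[1,0],M[0,0])).round(2),"zaxis",M[:,2].round(3),"F",np.round(o["contact_force"],2),"open",o["opening"],"q",np.round(o["q"],2))
E
python3 st.py
```

```text
t 2.85 p [0.4711 0.0899 0.2306] track xy mm [-83.5   2.1] yaw -32.76 zaxis [-0.002  0.    -1.   ] F [-0.23 -0.08 -0.73] open -8.244825230321727e-05 q [ 0.03 -0.31  1.94  0.    1.51  2.18]
```

Request:
send_rows(rows=[[0,[-0.25,0.2,3],0],[0,[0,0,3],0],[0,[0,0,3],0],[0,[0,0,3],0],[0,[0,0,2],0],[0,[0,0,1],0],[0,[0,0,0.4],0],[0,[0,0,0],0],[0,[0,0,0],0]])

```text
t: 3.98
tool_pos: [0.4686, 0.0873, 0.0783]
tool_rot: [-3.012, 0.892, -0.003]
contact_force: [0.4, 0.9, 0.1]
opening: 0.0002
grip_force: 0.0
```

```bash
python3 st.py; python3 - <<'E'
from station import ctrl
import cv2
d=ctrl.get_image("side");im=d["frame"][195:315,215:375,::-1];cv2.imwrite("pics/s1.png",cv2.convertScaleAbs(cv2.resize(im,None,fx=4.5,fy=4.5,interpolation=cv2.INTER_CUBIC),alpha=1.5))
E
```

```text
t 3.975 p [0.4686 0.0873 0.0783] track xy mm [-84.2  -1.3] yaw -33.01 zaxis [ 0.002  0.    -1.   ] F [0.42 0.85 0.14] open 0.0002343275299987965 q [ 0.03 -0.16  2.09 -0.    1.22  2.17]
```

View pics/s1.png

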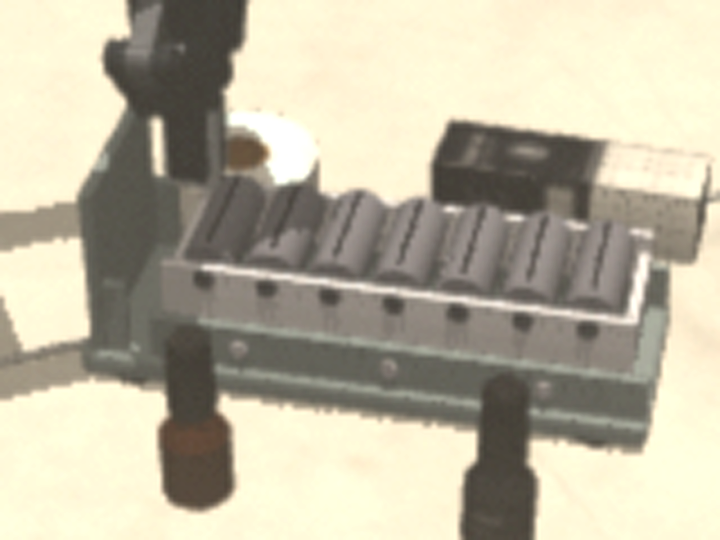

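The closed fingers hang over roller 1, just behind its crest, at crop (190,180). I'll move 3 mm forward and then descend to contact.

Request:
send_rows(rows=[[0,[0.3,-0.1,0.5],0],[0,[0,0,0.5],0],[0,[0,0,0.2],0],[0,[0,0,0.1],0],[0,[0,0,0.1],0],[0,[0,0,0],0]])

```text
t: 4.78
tool_pos: [0.4709, 0.0865, 0.0633]
tool_rot: [3.012, -0.893, -0.0]
contact_force: [-0.3, -0.8, -0.5]
opening: -0.0006
grip_force: 0.0
```

```bash
python3 st.py
```

```text
t 4.775 p [0.4709 0.0865 0.0633] track xy mm [-81.8  -0.7] yaw -33.01 zaxis [-0. -0. -1.] F [-0.31 -0.84 -0.5 ] open -0.0005822967733773269 q [ 0.03 -0.13  2.09 -0.    1.19  2.17]
```

Request:
send_rows(rows=[[0,[0,0,0.1],0],[0,[0,0,0.1],0],[0,[0,0,0],0]])

```text
t: 5.15
tool_pos: [0.4713, 0.0865, 0.0617]
tool_rot: [-3.012, 0.892, -0.001]
contact_force: [-0.5, -1.0, 3.8]
opening: 0.0001
grip_force: 1.5
```

Request:
send_rows(rows=[[0,[0,0,0.1],0],[0,[0,0,0],0]])

```text
t: 5.4
tool_pos: [0.4712, 0.0865, 0.0605]
tool_rot: [-3.012, 0.893, -0.001]
contact_force: [-0.1, -0.5, 3.3]
opening: 0.0001
grip_force: 1.7
```

Request:
send_rows(rows=[[0,[0,0,0.1],0],[0,[0,0,0],0]])

```text
t: 5.65
tool_pos: [0.4711, 0.0866, 0.0594]
tool_rot: [-3.012, 0.893, -0.001]
contact_force: [0.8, -1.4, 3.3]
opening: -0.0002
grip_force: 1.9
```

```bash
python3 st.py
```

```text
t 5.65 p [0.4711 0.0866 0.0594] track xy mm [-81.7  -0.6] yaw -33.01 zaxis [ 0.  0. -1.] F [ 0.83 -1.43  3.27] open -0.00019510291463713196 q [ 0.03 -0.13  2.09  0.    1.18  2.17]
```

Contact came at about 63 mm. The bed is now about 3.5 mm down at about 3.5 N, so I start the stroke.

Request:
send_rows(rows=[[0,[0.2,0,0],0],[0,[0.4,0,0],0],[0,[0.4,0,0],0],[0,[0.4,0,0],0],[0,[0.4,0,0],0],[0,[0.4,0,0],0],[0,[0.4,0,0],0],[0,[0.4,0,0],0]])

```text
t: 6.65
tool_pos: [0.4964, 0.07, 0.0594]
tool_rot: [-3.012, 0.893, -0.0]
contact_force: [-0.2, 0.5, 3.4]
opening: 0.0003
grip_force: 1.9
```

```bash
python3 st.py; python3 - <<'E'
from station import ctrl
import cv2
d=ctrl.get_image("side");im=d["frame"][195:315,215:375,::-1];cv2.imwrite("pics/s2.png",cv2.convertScaleAbs(cv2.resize(im,None,fx=4.5,fy=4.5,interpolation=cv2.INTER_CUBIC),alpha=1.5))
E
```

```text
t 6.65 p [0.4964 0.07   0.0594] track xy mm [-51.4  -0.7] yaw -33.01 zaxis [ 0. -0. -1.] F [-0.2   0.49  3.42] open 0.0003193926544288596 q [-0.01 -0.07  2.04 -0.    1.17  2.14]
```

View pics/s2.png

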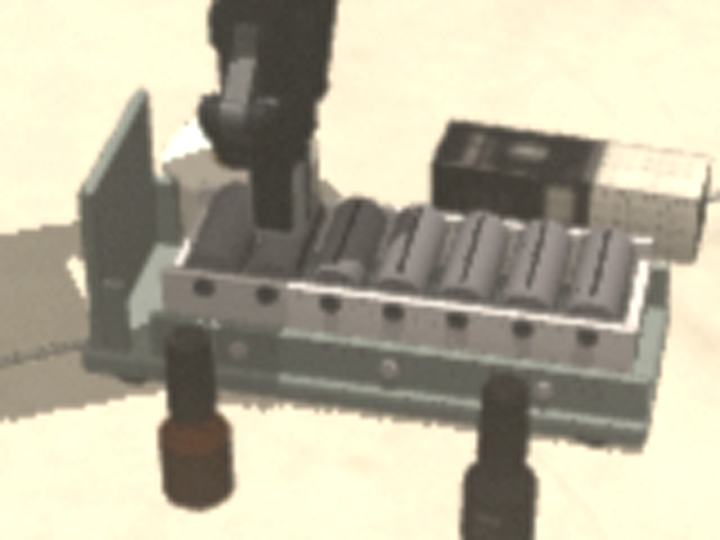

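The finger is on roller 2 at crop (275,235). Roller 1's mark has turned out of sight, and the track hasn't moved. I continue the stroke.

Request:
send_rows(rows=[[0,[0.4,0,0],0],[0,[0.4,0,0],0],[0,[0.4,0,0],0],[0,[0.4,0,0],0],[0,[0.4,0,0],0],[0,[0.4,0,0],0],[0,[0.4,0,0],0],[0,[0.4,0,0],0],[0,[0.4,0,0],0],[0,[0.4,0,0],0]])

```text
t: 7.95
tool_pos: [0.5297, 0.0483, 0.0593]
tool_rot: [3.012, -0.893, -0.0]
contact_force: [-1.0, 0.6, 4.8]
opening: -0.0002
grip_force: 2.0
```

Request:
send_rows(rows=[[0,[0.4,0,0],0],[0,[0.4,0,0],0],[0,[0.4,0,0],0],[0,[0.4,0,0],0],[0,[0.4,0,0],0],[0,[0.4,0,0],0],[0,[0.4,0,0],0],[0,[0.4,0,0],0],[0,[0.4,0,0],0],[0,[0.4,0,0],0]])

```text
t: 9.2
tool_pos: [0.5634, 0.0264, 0.0594]
tool_rot: [3.012, -0.893, 0.0]
contact_force: [-0.0, 0.3, 3.6]
opening: -0.0002
grip_force: 1.9
```

```bash
python3 st.py
```

```text
t 9.2 p [0.5634 0.0264 0.0594] track xy mm [28.5 -1. ] yaw -33.02 zaxis [ 0. -0. -1.] F [-0.02  0.26  3.63] open -0.0002145390776751127 q [-0.09  0.08  1.89 -0.    1.17  2.06]
```

Request:
send_rows(rows=[[0,[0.4,0,0],0],[0,[0.4,0,0],0],[0,[0.4,0,0],0],[0,[0.4,0,0],0],[0,[0.4,0,0],0],[0,[0.4,0,0],0],[0,[0.4,0,0],0],[0,[0.4,0,0],0],[0,[0.4,0,0],0],[0,[0.4,0,0],0]])

```text
t: 10.45
tool_pos: [0.5967, 0.0048, 0.0591]
tool_rot: [3.012, -0.892, -0.001]
contact_force: [0.1, 0.3, 4.1]
opening: 0.0003
grip_force: 1.9
```

Request:
send_rows(rows=[[0,[0.4,0,0],0],[0,[0.4,0,0],0],[0,[0.4,0,-0.2],0],[0,[0.4,0,-0.4],0],[0,[0.4,0,-1],0],[0,[0.3,0,-2],0],[0,[0.3,0,-3],0],[0,[0.3,0,-4],0],[0,[0,0,-4],0],[0,[0,0,0],0]])

```text
t: 11.7
tool_pos: [0.6238, -0.0114, 0.212]
tool_rot: [-3.011, 0.892, -0.016]
contact_force: [-0.3, 1.2, 0.1]
opening: 0.0
grip_force: 0.0
```

```bash
python3 st.py; python3 - <<'E'
from station import ctrl
import cv2
from h import *
d=ctrl.get_image("side");im=d["frame"][195:315,215:375,::-1];cv2.imwrite("pics/s3.png",cv2.convertScaleAbs(cv2.resize(im,None,fx=4.5,fy=4.5,interpolation=cv2.INTER_CUBIC),alpha=1.5))
W=cloud(d);o=cloud(np.load("side0.npz"))
for s in (np.s_[240:268,255:300],np.s_[230:245,236:244]):print(np.nanmedian(W[s]-o[s],axis=(0,1)).round(4))
E
```

```text
t 11.7 p [ 0.6238 -0.0114  0.212 ] track xy mm [99.8  0.1] yaw -33.01 zaxis [ 0.01  -0.001 -1.   ] F [-0.29  1.16  0.11] open 2.2477596800242555e-05 q [-0.14  0.06  1.64 -0.    1.43  2.01]
[ 0.  0. -0.]
[ 0.  0. -0.]
```

View pics/s3.png

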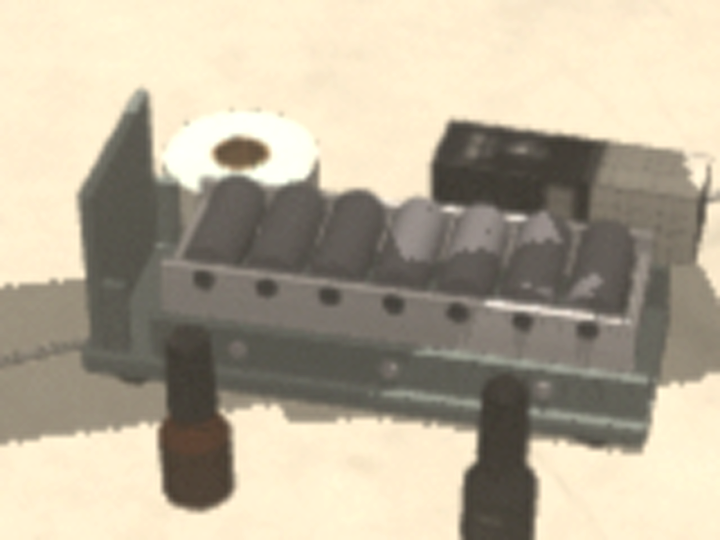

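All seven marks have turned out of sight, the bed is back up, and the track and its neighbours are where they were. The tool is clear, so I hand in.

```bash
python3 -c "
from station import ctrl
print(ctrl.finish_job())"
```

```text
the job is handed in; nothing more can be done
None
```

The job is handed in: one light forward stroke (about 3–5 N, bed about 4 mm down) turned all seven rollers, the bed sprang back up, the track and the things beside it did not move, and the arm finished clear at 11.7 s.

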